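# Free the slanted tool ring and hang the mallet in it

### The arm

A 7-joint arm with a two-finger parallel gripper is mounted at the origin on the work surface. World frame = base frame: x ahead of the robot, y to its left, z up, the work surface at z = 0. Lengths are in m, angles in rad, forces in N, time in s.
With the tool pointing down it reaches from about 0.4 to 0.9 m from the base axis. Payload 5.5 kg.
Tool frame: the origin (TCP) lies between the finger pads; the fingertips stand r.tips_ahead ahead of it and the grasp point (between the pads) is the TCP (r.tips_ahead is the distance from the TCP to the fingertips, in m); z points along the fingers, y is the line along which they close (so a half turn about z gives the same grasp; the last joint's range is limited). The gripper opens to 92 mm and grips with 3 to 60 N. Pads are 19 mm wide; open, the fingers measure 130 mm over their backs; the gripper's body (75 mm by 190 mm) begins 47 mm behind the grasp point.
Start: joints at [1.378, 0.501, -0.427, 1.55, 0.221, 1.138, -0.21], TCP at [0.286, -0.584, 0.246] pointing down, gripper open.
Joint ranges: [-2.88, 2.88], [-0.31, 2.03], [-1.54, 1.56], [0.2, 2.42], [-1.41, 4.55], [0.19, 2.02], [-2.57, 2.57]. Speed limits (rad/s): [2.57, 2.57, 3.14, 3.14, 3.14, 3.14, 3.14].

### API

Orientations are given as a unit quaternion [w, x, y, z].
In Python, from workcell import r, optics gives the robot as it stands. The module is installed in compiled form; this text tells all that it offers.
- The arm moves only by the tool apply_moves, never from a script. Its argument "motion" is a list of rows, each a list of 2 entries, a list of its own where there are three numbers: the shift along the tool's x, y, z in units of 25 mm (1.0 is 25 mm), then the turn about the tool's z in units of 8 degrees (1.0 is 8 degrees). In form: [[[dx, dy, dz], turn], ...]. A call has 1 to 8 rows; each row shifts and turns the commanded pose from where the row before left it, along the tool's axes as they then stand; what a row does not reach is not made up. A row lasts 1/10 s, in which the tool goes at most 50 mm and 8.59 degrees, less where a joint would pass 70% of its speed; a pose out of reach is approached as far as the arm can. A call is refused whole if a number of a shift passes 1 or a number of a turn 1, either way. A call with a gripper value outside its range is refused whole. "gripper" is the opening in per cent of the stroke, from 0 (shut) to 100 (fully open), set as the call begins (left out, the last holds). The fingers move at their own pace and stop on an object; "squeeze" is the grip in N (left out, the last holds). Time passes only in rows, so rows that do not move let the fingers close. It gives the time, the measured TCP pose, the force, the opening and the grip force at its end, in the units of the state.
- r.sense(): the state, without advancing time (a new reading comes with each control period).
- optics.camera(name): name is "side" or "top"; returns a dict with "color" (480x640x3 uint8, blue, green, red), "fovy" (degrees; the focal length in pixels is half the picture's height over the tangent of half this angle, whatever the lens; pixels are square), "cx", "cy" (the principal point, pixels), "view" (4x4, takes a point from world to camera coordinates). Camera axes: x right, y down, z forward; pixel columns grow to the right and rows downward; lengths in m; the calibration is good to about 2 mm. A picture is of the moment at which its call begins. There is no depth.
- r.job_done(): hands the job in; it is judged then, once.
The state is a dict: "t": time; "q": joint angles; "qvel": joint speeds; "effort": joint torques, N m; "position": TCP position; "tcp_rot": TCP orientation; "wrist_force": force on the tool from outside, world axes, zero at the start; "torque": the same for the moment, N m; "finger_gap": finger opening in m; "grip_force": force on a finger pad.
Only numpy, scipy, OpenCV 4.12 (cv2) and the standard library are available. Lean on these libraries where they do the work, as an engineer would, in place of code of your own. Each camera call takes 0.05 s, during which the arm holds its last target. There are 200 camera calls.

### The job

Someone has parked a black printed bung in the mallet's slanted ring: take it out and put it in the grey parts tray. Then take the mallet out of the hub of the small filament spool lying on the bench and lower it handle-first down through the slanted ring until its head sits fully home on the ring, and let go. Leave the glue stick, the screwdriver and the printed bracket where they are.

Things in the scene. Friction and masses are not known exactly. Their poses are not given: they have to be found in the camera images.
- ring_mouth (a point): Centre of the top face of the fixed aluminium ring, 150 mm above the table. Bore 29 mm, outside 46 mm, 22 mm deep, open below: at least 120 mm free under the mouth along the axis. z is the ring's axis, out of the mouth, leaning 25 degrees from vertical about towards the robot (up to 0.35 rad to either side): things go in downwards and away from the robot. x points up the slope of the face, y is level.
- stand: Stand that carries the ring, fixed; origin on the table under the ring mouth, x away from the robot. Base plate 180 x 90 x 10 mm (x from -55 to +125 mm); 20 mm square aluminium post at x = 112 mm, 192 mm tall; a 20 mm wide arm slopes from the ring up to it, its top 5 mm below the plane of the ring's top face.
- bung_stem (a point): Grip point on the loose black printed bung, on its axis, 52 mm above its foot. From the foot up: spigot 25 mm diameter, 25 mm long; flange 42 mm diameter, 5 mm thick; round stem 22 mm diameter, 34 mm long (40 g). The point is 22 mm above the flange, 12 mm below the stem's end. z: along the axis to the stem's end. At first the spigot sits in the ring (2 mm play), flange on the ring, leaning as the ring does.
- bung_mid (a point): Point on the bung's axis half-way along it, 32 mm above its foot and 20 mm below the grip point; axes as for the grip point.
- mallet_head (a point): Centre of the mallet's head: aluminium block 40 x 40 x 40 mm with a white round nylon face, 32 mm diameter, 22 mm long, on its +x and -x sides; its flat sides across y are bare, for gripping. z points up, away from the handle. Wooden handle 24 mm diameter, 110 mm long, along -z from the underside (20 mm below this point), foot tapered; about 220 g. At first it stands upright on the table in the spool's hub.
- mallet_seat (a point): Centre of the underside of the mallet's head, where the handle begins, 20 mm below the head's centre; same axes. It lies at the ring mouth when the mallet is home.
- spool: Small black and grey filament spool lying flat, fixed to the table; origin at the centre of its underside, 130 mm diameter, 56 mm high, hub bore 40 mm through to the table. It stands on one side of the bench and the tray on the other, either way round.
- tray: Open grey parts tray, fixed to the table, 140 x 180 x 35 mm along its x, y, z, walls and floor 4 mm; origin at the centre of its underside. Three small black parts, 20 mm tall, are fixed in a row along its +y end (y from 47 to 77 mm).
- tray_free (a point): Middle of the empty part of the tray's floor, 5 mm above the table; the empty part reaches about 60 mm from it along the tray's x and y.
- glue: Bystander: glue stick standing upright, white and grey, 28 mm diameter, 98 mm tall; origin at the centre of its underside. It stands near the post, to its left (+y).
- driver: Bystander: small screwdriver lying on the table between the robot and the ring, lying across; origin under it, about its middle.
- bracket: Bystander: black printed angle bracket 50 x 30 x 40 mm standing near the post, to its right (-y); origin at the centre of its underside.
Mind the look-alikes: they are no part of the job. There is more than one size of the part that bears mallet_head; the job needs the smallest.

How it is judged:
On the way, in this order (a step that is already met when the one before it is completed fails the run):
1. the bung lies in the parts tray (x of bung_mid in the frame of tray between -0.066 and 0.066 m and y of bung_mid in the frame of tray between -0.086 and 0.086 m and z of bung_mid in the frame of tray between 0 and 0.055 m and linear speed of bung below 0.05 m/s), for 0.2 s.
2. the mallet is home in the ring (x of mallet_seat in the frame of ring_mouth between -0.006 and 0.006 m and y of mallet_seat in the frame of ring_mouth between -0.006 and 0.006 m and z of mallet_seat in the frame of ring_mouth between -0.004 and 0.004 m and angle between the z axis of mallet_seat and the z axis of ring_mouth, either way round below 0.14 rad and z of mallet_head in the frame of ring_mouth above 0.01 m and linear speed of mallet below 0.05 m/s), for 0.2 s.
At the end, for the whole second after the job is handed in: Bung at rest in the tray (middle within its walls, under 55 mm above the tray's underside). Mallet at rest, handle down through the ring: its head's underside within 4 mm of the ring's top face along the axis and 6 mm sideways, handle within 8 degrees of the axis (all of step 1 and all of step 2 and angular speed of mallet below 0.3 rad/s); the robot touches nothing.
It fails at once if the glue stick is displaced by more than 30 mm (distance of glue from where it was at the start of the episode above 0.03 m).
It fails at once if the screwdriver is displaced by more than 30 mm (distance of driver from where it was at the start of the episode above 0.03 m).
It fails at once if the printed bracket is displaced by more than 30 mm (distance of bracket from where it was at the start of the episode above 0.03 m).
It also fails if it takes over 72 s, if anything falls off the work surface, if the arm or the gripper's body presses on something with over 40 N, if the wrist force passes 120 N, or if a joint passes its speed limit or range.

## Working session

There is one attempt and no reset: what is moved stays moved. The work goes in short steps, Python scripts to look and compute and a tool call to move; the robot and the scene stay as the last step left them, time stands still between calls to the robot, and variables do not carry over. Pictures are saved under pics/ and viewed, at most 10 in all, crops included, and the job is handed in when it is done.

Besides the shell and the picture viewer there is one more tool, called as a command line: name --argument value ..., lists and objects as JSON in quotes. apply_moves: Moves the arm, as the interface text tells. Its arguments: {"type":"object","properties":{"motion":{"type":"array"},"gripper":{"type":"number"},"squeeze":{"type":"number"}},"required":["motion"]}

```bash
mkdir -p pics
python3 - <<'E'
from workcell import r, optics
import cv2, numpy as np
s=r.sense(); print(s['t'],s['position'],s['tcp_rot'],s['finger_gap'],r.tips_ahead)
for n in ['side','top']:
    c=optics.camera(n); cv2.imwrite(f'pics/{n}0.png',c['color'])
    print(n,c['fovy'],c['cx'],c['cy'],np.round(c['view'],4).tolist())
E
```

```text
0.0 [ 0.28577963 -0.58305574  0.24465309] [-9.77803338e-04  9.74133824e-01  2.25969681e-01 -1.98487107e-04] 0.09167505188579947 0.019
side 57.03319477655734 316.4854564807501 240.3187488031198 [[0.8795, -0.4756, 0.0157, -0.4365], [-0.3524, -0.6732, -0.6501, 0.34], [0.3198, 0.5663, -0.7597, 0.7605], [0.0, 0.0, 0.0, 1.0]]
top 48.03728403511786 313.59854218410754 243.72878086503522 [[0.0035, -0.9997, 0.0222, 0.049], [-0.9951, -0.0057, -0.0991, 0.5465], [0.0992, -0.0217, -0.9948, 1.0648], [0.0, 0.0, 0.0, 1.0]]
```

View pics/side0.png

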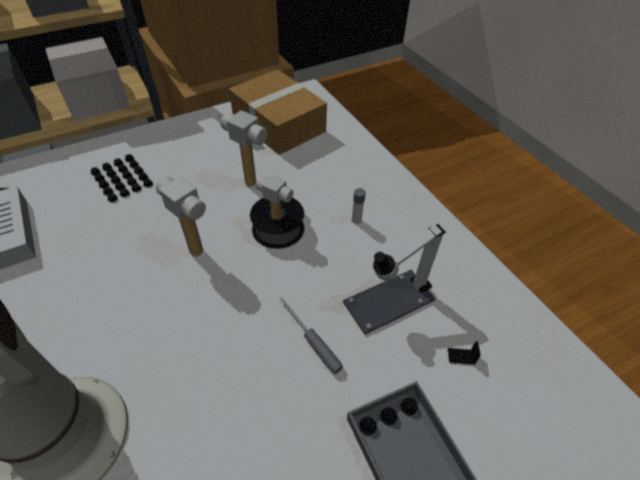

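View pics/top0.png

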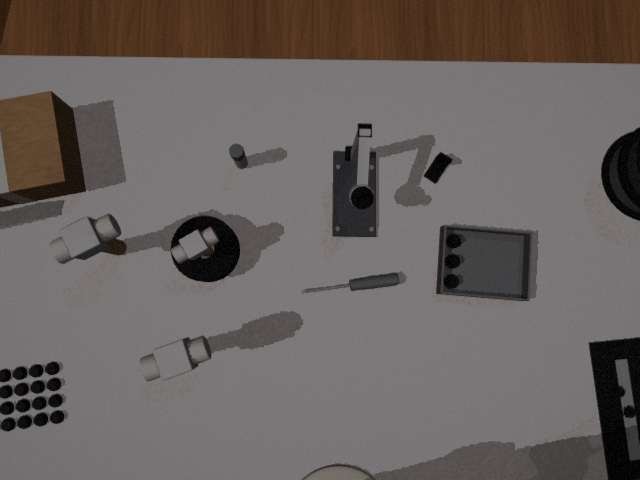

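```bash
cat > h.py <<'E'
from workcell import r, optics
import cv2, numpy as np
from scipy.spatial.transform import Rotation as R
def K(c):
    f=240/np.tan(np.radians(c['fovy'])/2); return np.array([[f,0,c['cx']],[0,f,c['cy']],[0,0,1]])
def cams(): return {n:optics.camera(n) for n in('side','top')}
def tri(C,ps,pt):
    P=[K(C[n])@C[n]['view'][:3] for n in('side','top')]
    X=cv2.triangulatePoints(P[0],P[1],np.array(ps,float).T,np.array(pt,float).T); return (X[:3]/X[3]).T
def proj(c,X):
    p=np.atleast_2d(X)@c['view'][:3,:3].T+c['view'][:3,3]; p=p@K(c).T; return p[:,:2]/p[:,2:]
def onz(c,p,z):
    d=np.linalg.inv(K(c))@[p[0],p[1],1]; Rm=c['view'][:3,:3]; o=-Rm.T@c['view'][:3,3]; d=Rm.T@d
    return o+d*(z-o[2])/d[2]
def tool():
    s=r.sense(); q=s['tcp_rot']; return s,R.from_quat([q[1],q[2],q[3],q[0]])
def crops(L,out):
    # L: list of (img,x0,y0) 100x75 crops scaled x4
    T=[cv2.resize(cv2.convertScaleAbs(i[y:y+75,x:x+100],alpha=1.6,beta=15),(400,300),interpolation=cv2.INTER_CUBIC) for i,x,y in L]
    rows=[np.hstack(T[k:k+2]) for k in range(0,len(T),2)]; cv2.imwrite(out,np.vstack(rows))
E
python3 - <<'E'
from h import *
C=cams(); s,t=C['side']['color'],C['top']['color']
crops([(s,235,165),(t,155,210),(s,345,220),(t,310,140)],'pics/c1.png')
Cs=C['top']
for n,p,z in [('spool',(205,248),.056),('tray c',(484,263),.035),('trayTL',(441,226),.035),('trayTR',(530,229),.035),('trayBL',(438,297),.035),('trayBR',(529,300),.035),('glue',(240,160),.05),('drv',(350,283),.01),('brk',(438,167),.02),('plTL',(334,151),.01),('plTR',(378,151),.01),('plBL',(333,236),.01),('plBR',(377,237),.01)]:
    print(n,onz(Cs,p,z).round(4))
E
```

```text
spool [0.5337 0.2652 0.056 ]
tray c [ 0.5083 -0.2923  0.035 ]
trayTL [ 0.5831 -0.2066  0.035 ]
trayTR [ 0.5781 -0.3885  0.035 ]
trayBL [ 0.4397 -0.1977  0.035 ]
trayBR [ 0.4344 -0.3812  0.035 ]
glue [0.712  0.2005 0.05  ]
drv [ 0.4676 -0.0236  0.01  ]
brk [ 0.7087 -0.2067  0.02  ]
plTL [0.7434 0.0091 0.01  ]
plTR [ 0.7443 -0.0833  0.01  ]
plBL [0.5642 0.0112 0.01  ]
plBR [ 0.5627 -0.0797  0.01  ]
```

View pics/c1.png

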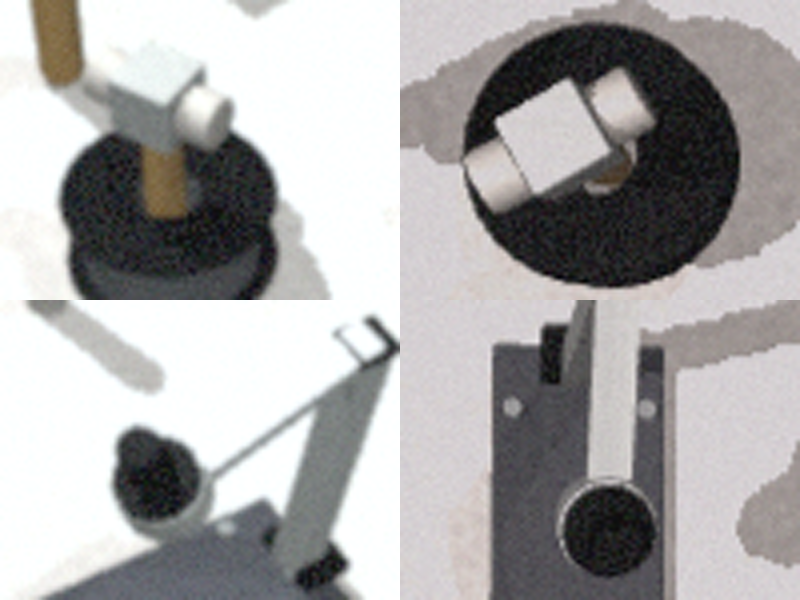

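Run:
```python
from h import *
C=cams()
ps=[(286.5,181.25),(276.25,188.75),(262,183),(272.5,175)]
pt=[(198,230),(208,247),(190,258),(179.25,241.25)]
X=tri(C,ps,pt); print(X.round(4), X.mean(0).round(4))
a=X[1]-X[2]; b=X[0]-X[3]; print('yaw nylon dir', np.degrees(np.arctan2((a+b)[1],(a+b)[0])), np.linalg.norm(a),np.linalg.norm(b),np.linalg.norm(X[0]-X[1]),np.linalg.norm(X[2]-X[3]))
# bung / ring: flange centre, then prediction
print('flange',tri(C,[(383.8,264.5)],[(362,197)]).round(4))
th=np.radians(25)
for yaw in(-.016,):
    ax=np.array([-np.sin(th)*np.cos(yaw),-np.sin(th)*np.sin(yaw),np.cos(th)]); m=np.array([.619,-.036,.150])
    for n,d in [('mouth',0),('fl',.005),('stem end',.039)]: print(n,(m+ax*d).round(4),proj(C['side'],m+ax*d).round(1),proj(C['top'],m+ax*d).round(1))
# segment black blob bung in both
for n,(x0,y0,x1,y1) in [('side',(368,245,402,280)),('top',(340,180,385,215))]:
    g=C[n]['color'].max(2)[y0:y1,x0:x1]; mk=(cv2.GaussianBlur(g,(3,3),0)<45).astype(np.uint8); k,l,st,ce=cv2.connectedComponentsWithStats(mk)
    i=1+np.argmax(st[1:,4]); print(n,st[i]+[x0,y0,0,0,0],ce[i]+[x0,y0])
```

```text
[[0.5583 0.2613 0.1497]
 [0.5263 0.2418 0.1572]
 [0.5067 0.2731 0.1567]
 [0.5384 0.2938 0.1505]] [0.5324 0.2675 0.1535]
yaw nylon dir -58.22971559492483 0.0369594477793509 0.03810688455195269 0.03830109492657198 0.038362392703343975
flange [[ 0.6191 -0.033   0.1522]]
mouth [ 0.619 -0.036  0.15 ] [[384.8 266.3]] [[363.5 197.4]]
fl [ 0.6169 -0.036   0.1545] [[384.2 265.3]] [[363.7 198.1]]
stem end [ 0.6025 -0.0357  0.1853] [[379.7 257.7]] [[365.7 203. ]]
side [374 253  20  22 337] [383.22551929 264.02967359]
top [340 180  35  35 748] [356.93716578 199.18582888]
```

apply_moves --motion '[[[0.5,-1,0],0.85],[[0.6,-1,0],0.85],[[0.6,-1,0],0.85],[[0.6,-1,0],0.85],[[0.6,-1,0],0],[[0.6,-1,0],0],[[0.6,-1,0],0],[[0.6,-1,0],0]]' --gripper 100 --squeeze 15

```text
t: 1.1
position: [0.3763, -0.3732, 0.2459]
tcp_rot: [0.0, 1.0, -0.009, 0.0]
wrist_force: [0.6, 0.3, 0.8]
finger_gap: 0.0917
grip_force: 0.0
```

apply_moves --motion '[[[0.7,-1,0],0],[[0.7,-1,0],0],[[0.7,-1,0],0],[[0.7,-1,0],0],[[0.7,-1,0],0],[[0.7,-1,0],0],[[0.7,-1,0],0],[[0.7,-1,0],0]]'

```text
t: 1.9
position: [0.5202, -0.1759, 0.2459]
tcp_rot: [0.0, 1.0, -0.009, 0.0]
wrist_force: [-0.4, -0.4, -0.1]
finger_gap: 0.0916
grip_force: 0.0
```

apply_moves --motion '[[[0.7,-1,0],0],[[0.7,-1,0],0],[[0.7,-1,0],0],[[0.7,-1,0],0],[[0.5,-1,0],0],[[0.1,-0.4,0],0],[[0,0,0],0],[[0,0,0],0]]'

```text
t: 2.7
position: [0.6064, -0.045, 0.2455]
tcp_rot: [0.001, 1.0, -0.01, -0.0]
wrist_force: [-0.9, -0.1, 1.0]
finger_gap: 0.092
grip_force: 0.0
```

apply_moves --motion '[[[0,-0.44,0.6],0],[[0,0,0.8],0],[[0,0,0.7],0],[[0,0,0.3],0],[[0,0,0],0],[[0,0,0],0]]'

```text
t: 3.3
position: [0.6074, -0.0328, 0.186]
tcp_rot: [-0.0, 1.0, -0.01, 0.0]
wrist_force: [-1.2, 0.0, -0.0]
finger_gap: 0.0919
grip_force: 0.0
```

Run:
```python
from h import *
C=cams(); s,t=C['side']['color'],C['top']['color']; crops([(s,340,210),(t,310,150)],'pics/c2.png'); S,q=tool(); print(S['position'],S['wrist_force'],proj(C['side'],S['position']),proj(C['side'],S['position']-[0,0,.019]))
```

```text
[ 0.6079338  -0.03265175  0.18666532] [ 0.39958579 -0.10164332 -0.03164618] [[381.35024511 254.95670233]] [[380.03015819 261.43978096]]
```

View pics/c2.png

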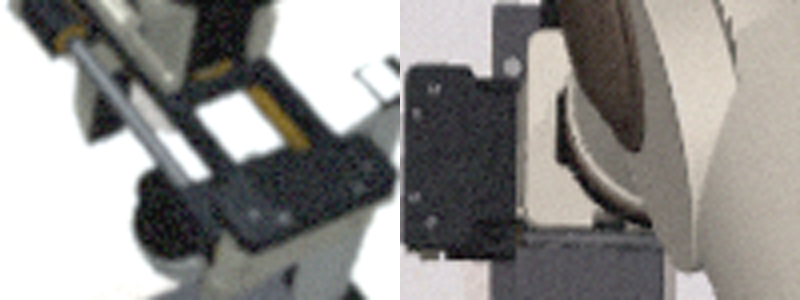

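apply_moves --motion '[[[0,0,0.28],0],[[0,0,0],0],[[0,0,0],0],[[0,0,0],0],[[0,0,0],0],[[0,0,0],0],[[0,0,0],0],[[0,0,0],0]]' --gripper 0 --squeeze 20

```text
t: 4.2
position: [0.6073, -0.0325, 0.1788]
tcp_rot: [0.0, 1.0, -0.009, 0.0]
wrist_force: [0.1, 0.6, 0.1]
finger_gap: 0.0325
grip_force: 0.0
```

apply_moves --motion '[[[0,0,0],0],[[0,0,0],0],[[0,0,0],0],[[0,0,0],0]]'

```text
t: 4.6
position: [0.6072, -0.0326, 0.1787]
tcp_rot: [0.0, 1.0, -0.009, -0.0]
wrist_force: [-0.3, -0.1, -0.3]
finger_gap: 0.0217
grip_force: 20.0
```

apply_moves --motion '[[[-0.1,0,-0.22],0],[[-0.21,0,-0.45],0],[[-0.21,0,-0.45],0],[[-0.3,0,-0.64],0],[[-0.3,0,-0.64],0],[[0,0,0],0]]'

```text
t: 5.2
position: [0.5801, -0.0318, 0.2421]
tcp_rot: [0.001, 1.0, -0.009, 0.002]
wrist_force: [0.1, -0.1, -0.6]
finger_gap: 0.0215
grip_force: 20.0
```

apply_moves --motion '[[[-0.3,1,0],0],[[-0.3,1,0],0],[[-0.3,1,0],0],[[-0.3,1,0],0],[[-0.3,1,0],0],[[-0.3,1,0],0],[[-0.3,1,0],0],[[-0.3,1,0],0]]'

```text
t: 6.0
position: [0.5151, -0.2319, 0.2386]
tcp_rot: [0.0, 1.0, -0.009, 0.0]
wrist_force: [0.7, -0.1, 0.5]
finger_gap: 0.0215
grip_force: 20.0
```

apply_moves --motion '[[[-0.2,1,0.3],0],[[-0.2,1,0.7],0],[[-0.2,1,1],0],[[0,0.3,1],0],[[0,0,1],0],[[0,0,1],0],[[0,0,1],0],[[0,0,0.5],0]]'

```text
t: 6.8
position: [0.4976, -0.3124, 0.0738]
tcp_rot: [-0.001, 1.0, -0.009, -0.001]
wrist_force: [-0.5, 0.3, -0.4]
finger_gap: 0.0214
grip_force: 20.0
```

apply_moves --motion '[[[0,0,0],0],[[0,0,0],0]]'

```text
t: 7.0
position: [0.4995, -0.3132, 0.0768]
tcp_rot: [0.0, 1.0, -0.009, 0.0]
wrist_force: [-0.7, 0.6, 0.5]
finger_gap: 0.0213
grip_force: 20.0
```

apply_moves --motion '[[[0,0,0.3],0],[[0,0,0.2],0],[[0,0,0],0]]'

```text
t: 7.3
position: [0.4987, -0.313, 0.0635]
tcp_rot: [-0.0, 1.0, -0.009, -0.0]
wrist_force: [0.3, -0.5, -0.7]
finger_gap: 0.0212
grip_force: 20.0
```

apply_moves --motion '[[[0,0,0],0],[[0,0,0],0],[[0,0,0],0],[[0,0,0],0],[[0,0,0],0],[[0,0,0],0],[[0,0,0],0],[[0,0,0],0]]' --gripper 100

```text
t: 8.1
position: [0.499, -0.3131, 0.0637]
tcp_rot: [-0.0, 1.0, -0.009, 0.0]
wrist_force: [0.7, 0.6, 0.0]
finger_gap: 0.081
grip_force: 0.0
```

apply_moves --motion '[[[0,0,-0.4],0],[[0,0,-1],0],[[0,0,-1],0],[[0,0,-1],0],[[0,0,-1],0],[[0,0,-1],0],[[0,0,-1],0],[[0,-0.5,-0.5],0]]'

```text
t: 8.9
position: [0.4999, -0.3025, 0.2393]
tcp_rot: [0.002, 1.0, -0.011, 0.002]
wrist_force: [0.5, -0.2, 0.0]
finger_gap: 0.0917
grip_force: 0.0
```

apply_moves --motion '[[[0,-1,0],1],[[0,-1,0],1],[[0,-1,0],1],[[0,-1,0],1],[[0,-1,0],1],[[0,-1,0],1],[[0,-1,0],1],[[0,-1,0],0.2]]'

```text
t: 9.7
position: [0.5914, -0.1321, 0.2361]
tcp_rot: [-0.0, 0.871, -0.491, -0.001]
wrist_force: [0.7, -1.3, 0.4]
finger_gap: 0.0917
grip_force: 0.0
```

Run:
```python
from h import *
C=cams(); s,t=C['side']['color'],C['top']['color']; crops([(s,235,165),(t,155,210),(s,350,380),(t,435,220)],'pics/c3.png'); S,q=tool(); print(S['position'],S['t']); print(q.as_matrix().round(3))
```

```text
[ 0.5935687  -0.12944587  0.2362525 ] 9.8
[[ 0.524 -0.852  0.001]
 [-0.852 -0.524  0.003]
 [-0.001 -0.003 -1.   ]]
```

View pics/c3.png

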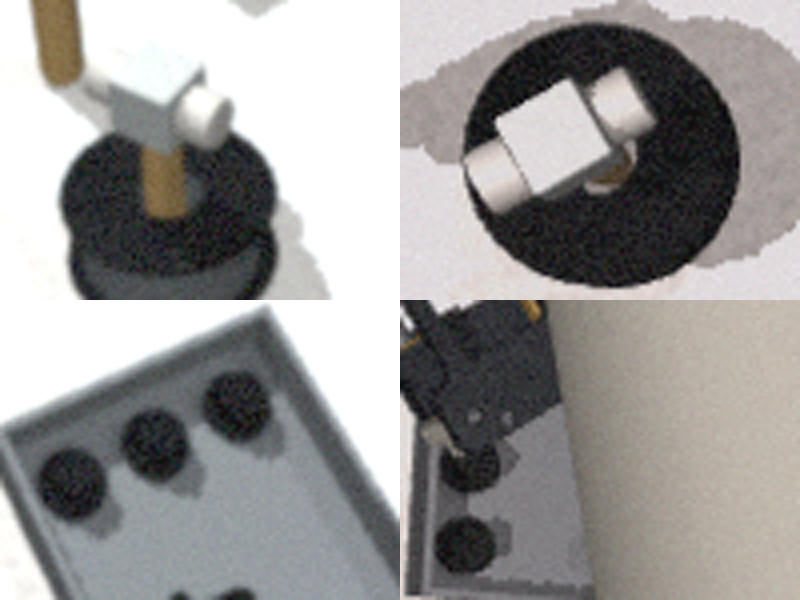

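apply_moves --motion '[[[-1,-0.42,0],0],[[-1,-0.42,0],0],[[-1,-0.42,0],0],[[-1,-0.42,0],0],[[-1,-0.42,0],0],[[-1,-0.42,0],0],[[-1,-0.42,0],0],[[-1,-0.42,0],0]]'

```text
t: 10.6
position: [0.558, 0.081, 0.2361]
tcp_rot: [-0.0, 0.872, -0.49, -0.001]
wrist_force: [0.9, 0.6, -1.2]
finger_gap: 0.0915
grip_force: 0.0
```

apply_moves --motion '[[[-1,-0.42,0],0],[[-1,-0.42,0],0],[[-1,-0.42,0],0],[[-1,-0.42,0],0],[[-1,-0.42,0],0],[[-1,-0.42,0],0],[[-0.4,-0.42,0],0],[[0,0,0],0]]'

```text
t: 11.4
position: [0.5376, 0.2578, 0.235]
tcp_rot: [0.001, 0.873, -0.488, -0.001]
wrist_force: [0.1, -0.0, 0.0]
finger_gap: 0.092
grip_force: 0.0
```

Run:
```python
from h import *
S,q=tool(); print(S['position'],q.inv().apply(np.array([.5325,.267,.138])-S['position'])/.025)
```

```text
[0.53761288 0.25775653 0.23503928] [-0.41934379 -0.02583091  3.88183096]
```

apply_moves --motion '[[[-0.42,0,0.5],0],[[0,0,0.9],0],[[0,0,0.9],0],[[0,0,0.8],0],[[0,0,0.6],0],[[0,0,0.12],0],[[0,0,0],0],[[0,0,0],0]]'

```text
t: 12.2
position: [0.5341, 0.2636, 0.1416]
tcp_rot: [-0.001, 0.872, -0.49, 0.0]
wrist_force: [0.5, 0.9, 0.4]
finger_gap: 0.0916
grip_force: 0.0
```

apply_moves --motion '[[[0,0,0],0],[[0,0,0],0],[[0,0,0],0],[[0,0,0],0],[[0,0,0],0],[[0,0,0],0],[[0,0,0],0],[[0,0,0],0]]' --gripper 0 --squeeze 15

```text
t: 13.0
position: [0.5335, 0.2638, 0.1407]
tcp_rot: [-0.0, 0.872, -0.49, 0.0]
wrist_force: [0.7, 0.1, 0.4]
finger_gap: 0.0402
grip_force: 14.9
```

apply_moves --motion '[[[0,0,-0.4],0],[[0,0,-0.8],0],[[0,0,-1],0],[[0,0,-1],0],[[0,0,-1],0],[[0,0,-1],0],[[0,0,-1],0],[[0,0,-1],0]]'

```text
t: 13.8
position: [0.5331, 0.2636, 0.3222]
tcp_rot: [-0.0, 0.872, -0.49, -0.0]
wrist_force: [0.3, -0.8, -1.7]
finger_gap: 0.0398
grip_force: 14.9
```

apply_moves --motion '[[[0,0,-0.4],-0.6],[[0,0,0],-1],[[0,0,0],-1],[[0,0,0],-1],[[0,0,0],-1],[[0,0,0],-1],[[0,0,0],-1],[[0,0,0],-0.6]]'

```text
t: 14.6
position: [0.5333, 0.2634, 0.3312]
tcp_rot: [-0.0, 1.0, -0.007, -0.0]
wrist_force: [-0.8, -1.2, -2.3]
finger_gap: 0.0402
grip_force: 14.9
```

Run:
```python
from h import *
S,q=tool(); print(S['position'],S['finger_gap'],S['grip_force'],S['t']); print(q.as_matrix().round(3))
C=cams(); a=C['side']['color'][60:360,170:470]; b=C['top']['color'][80:380,70:370]
cv2.imwrite('pics/c4.png',cv2.convertScaleAbs(cv2.resize(np.hstack([a,b]),(800,400),interpolation=cv2.INTER_CUBIC),alpha=1.5,beta=10))
print(proj(C['side'],S['position']),proj(C['top'],S['position']))
```

```text
[0.53327614 0.26335637 0.3311962 ] 0.0401554851379554 14.905880391597748 14.6
[[ 1.    -0.014 -0.   ]
 [-0.014 -1.     0.   ]
 [-0.    -0.    -1.   ]]
[[269.83806675 112.05830942]] [[172.46783729 231.03222698]]
```

View pics/c4.png

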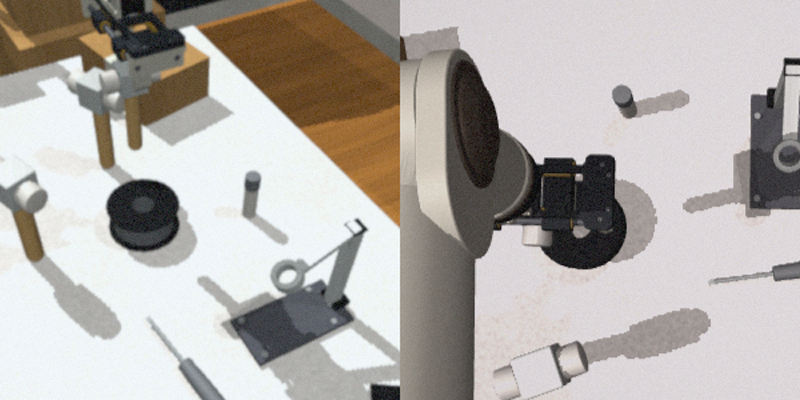

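Run:
```python
from h import *
S,q=tool(); p=S['position']
C=cams(); 
def cr(i,x,y,w=50,h=38): return cv2.resize(cv2.convertScaleAbs(i[y:y+h,x:x+w],alpha=1.4,beta=10),(400,304),interpolation=cv2.INTER_CUBIC)
a=C['side']['color'];b=C['top']['color']
cv2.imwrite('pics/c5.png',np.vstack([np.hstack([cr(a,362,248),cr(b,337,178)]),cv2.resize(cv2.convertScaleAbs(a[100:175,220:320],alpha=1.4,beta=10),(400,296*1),interpolation=cv2.INTER_CUBIC).__class__(0) if 0 else np.hstack([cv2.resize(cv2.convertScaleAbs(a[105:180,220:320],alpha=1.4,beta=10),(400,296)),cv2.resize(cv2.convertScaleAbs(a[245:320,350:450],alpha=1.4,beta=10),(400,296))])]))
for d in (0,.0307,.1407): print(d,proj(C['side'],p-[0,0,d]),proj(C['side'],p-[.003,0,d]))
m=np.array([.619,-.034,.150]);print(proj(C['side'],m),proj(C['top'],m))
```

```text
0 [[269.85461563 112.01189272]] [[268.392257   112.42747064]]
0.0307 [[270.88134774 125.87380516]] [[269.46022716 126.29362101]]
0.1407 [[274.13983624 169.86666575]] [[272.84914196 170.29410335]]
[[384.18765142 265.5709494 ]] [[362.36503759 197.40470362]]
```

View pics/c5.png

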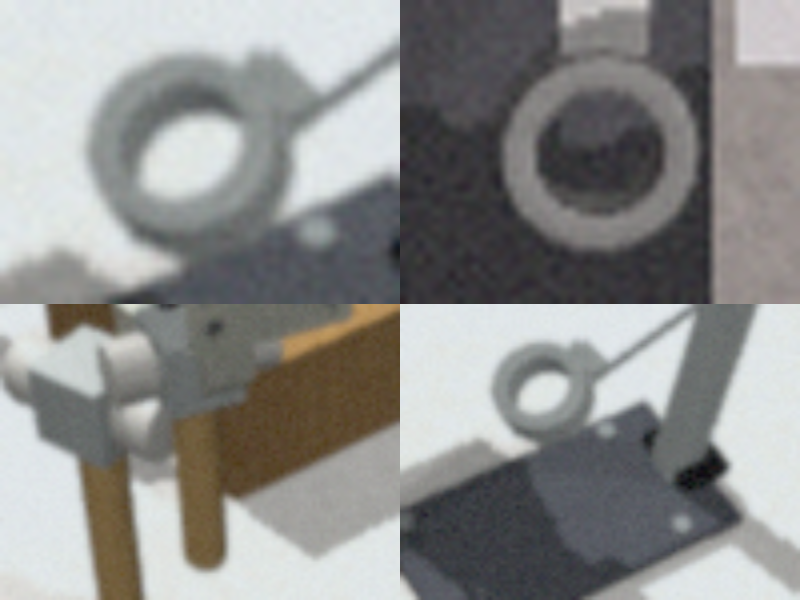

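apply_moves --motion '[[[0.2,0.5,0],0],[[0.4,1,0],0],[[0.4,1,0],0],[[0.4,1,0],0],[[0.4,1,0],0],[[0.4,1,0],0],[[0.4,1,0],0],[[0.4,1,0],0]]' --squeeze 20

```text
t: 15.6
position: [0.6052, 0.0724, 0.3307]
tcp_rot: [0.0, 1.0, -0.011, -0.0]
wrist_force: [0.3, -0.4, -0.6]
finger_gap: 0.04
grip_force: 19.9
```

apply_moves --motion '[[[0.4,1,0],0],[[0.3,1,0],0],[[0.2,1,0],0],[[0,0.8,0],0],[[0,0.4,0],0],[[0,0.1,0],0],[[0,0,0],0],[[0,0,0],0]]'

```text
t: 16.4
position: [0.6256, -0.0314, 0.3305]
tcp_rot: [-0.0, 1.0, -0.009, -0.0]
wrist_force: [-0.2, 0.7, -3.4]
finger_gap: 0.0402
grip_force: 19.9
```

Run:
```python
from h import *
S,q=tool(); p=S['position'];print(p,q.inv().apply(np.array([.626,-.0335,.291])-p)/.025)
C=cams(); a=C['side']['color']; x,y=345,150
cv2.imwrite('pics/c6.png',cv2.resize(cv2.convertScaleAbs(a[y:y+150,x:x+150],alpha=1.5,beta=10),(600,600),interpolation=cv2.INTER_CUBIC))
for d in (.0307,.1407): print(d,proj(C['side'],p-[.005,0,d]))
```

```text
[ 0.62555901 -0.03142059  0.33054758] [0.01943778 0.08400652 1.58183842]
0.0307 [[396.3514712  207.79177075]]
0.1407 [[387.01963973 250.8417569 ]]
```

View pics/c6.png

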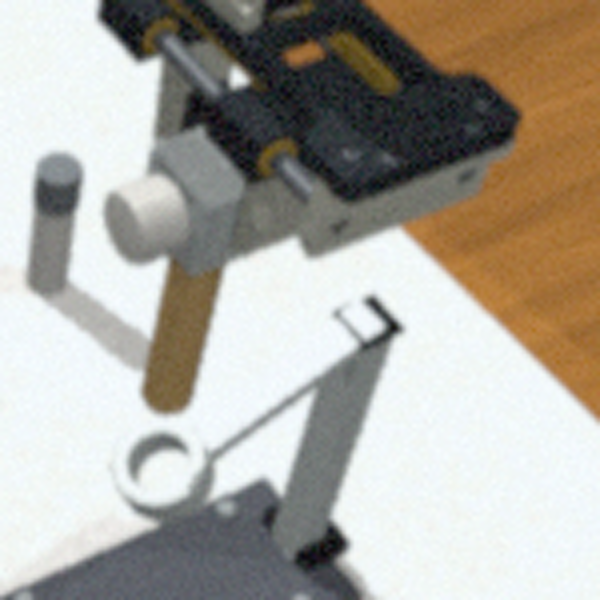

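apply_moves --motion '[[[0,0.08,0.4],0],[[0,0,0.5],0],[[0,0,0.4],0],[[0,0,0.3],0],[[0,0,0.2],0],[[0,0,0],0],[[0,0,0],0]]' --squeeze 12

```text
t: 17.2
position: [0.6255, -0.0352, 0.2859]
tcp_rot: [0.0, 1.0, -0.01, 0.0]
wrist_force: [-0.6, -0.3, -1.6]
finger_gap: 0.0403
grip_force: 11.9
```

apply_moves --motion '[[[0,-0.06,0.12],0],[[0,0,0.12],0],[[0,0,0.12],0],[[0,0,0],0],[[0,0,0],0]]'

```text
t: 17.7
position: [0.6254, -0.0335, 0.2767]
tcp_rot: [0.0, 1.0, -0.009, 0.0]
wrist_force: [0.3, -1.0, -2.1]
finger_gap: 0.04
grip_force: 11.9
```

apply_moves --motion '[[[-0.2,0,0],0],[[-0.2,0,0.02],0],[[-0.2,0,0.02],0],[[-0.2,0,0.03],0],[[-0.2,0,0.03],0],[[-0.2,0,0.04],0],[[0,0,0],0]]'

```text
t: 18.4
position: [0.5945, -0.0329, 0.273]
tcp_rot: [-0.0, 1.0, -0.01, -0.0]
wrist_force: [0.7, -0.7, -1.8]
finger_gap: 0.04
grip_force: 12.0
```

apply_moves --motion '[[[-0.2,0,0.06],0],[[-0.2,0,0.07],0],[[-0.2,0,0.08],0],[[-0.2,0,0.09],0],[[-0.12,0,0.06],0],[[0,0,0],0]]'

```text
t: 19.0
position: [0.5716, -0.0325, 0.2639]
tcp_rot: [-0.0, 1.0, -0.01, -0.0]
wrist_force: [0.1, 0.1, -1.4]
finger_gap: 0.0399
grip_force: 12.0
```

Run:
```python
from h import *
S,q=tool(); p=S['position'];print(p,S['wrist_force'])
C=cams(); a=C['side']['color']; x,y=330,150
cv2.imwrite('pics/c7.png',cv2.resize(cv2.convertScaleAbs(a[y:y+150,x:x+150],alpha=1.5,beta=10),(600,600),interpolation=cv2.INTER_CUBIC))
m=np.array([.6195,-.0335,.15]); ax=np.array([-.4226,0.006,.9063])
for d in (0,.03,.06,.09): print(d,(proj(C['side'],m+ax*d)-[x,y])*4)
```

```text
[ 0.5716362  -0.03245915  0.26388786] [ 0.06138605  0.0633859  -1.37883148]
0 [[217.03745894 461.13225748]]
0.03 [[201.52314053 434.7993971 ]]
0.06 [[185.0254816  406.79748703]]
0.09 [[167.44793208 376.96265027]]
```

View pics/c7.png

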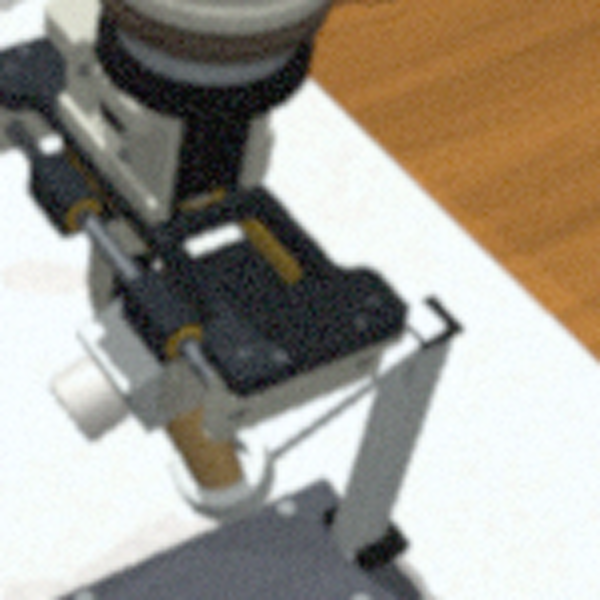

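apply_moves --motion '[[[0.1,0.03,0.21],0],[[0.15,0,0.32],0],[[0.15,0,0.32],0],[[0.15,0,0.32],0],[[0.15,0,0.32],0],[[0.15,0,0.32],0],[[0,0,0],0]]'

```text
t: 19.8
position: [0.5934, -0.0335, 0.2175]
tcp_rot: [0.0, 1.0, -0.009, -0.001]
wrist_force: [-0.6, 0.6, -1.8]
finger_gap: 0.0402
grip_force: 12.0
```

apply_moves --motion '[[[0.15,0,0.32],0],[[0.15,0,0.32],0],[[0.15,0,0.32],0],[[0.12,0,0.26],0],[[0.06,0,0.13],0],[[0,0,0],0],[[0,0,0],0]]'

```text
t: 20.5
position: [0.6094, -0.0341, 0.1853]
tcp_rot: [0.0, 1.0, -0.01, 0.0]
wrist_force: [0.5, -0.7, -1.7]
finger_gap: 0.0399
grip_force: 12.0
```

apply_moves --motion '[[[0.04,0,0.09],0],[[0.04,0,0.09],0],[[0,0,0],0]]'

```text
t: 20.8
position: [0.6114, -0.0339, 0.1806]
tcp_rot: [-0.0, 1.0, -0.009, 0.0]
wrist_force: [-0.2, -0.4, -2.1]
finger_gap: 0.0404
grip_force: 12.0
```

apply_moves --motion '[[[0.03,0,0.06],0],[[0.03,0,0.06],0],[[0,0,0],0]]'

```text
t: 21.1
position: [0.6124, -0.034, 0.1793]
tcp_rot: [-0.001, 1.0, -0.01, -0.0]
wrist_force: [-6.8, 1.4, 11.0]
finger_gap: 0.0397
grip_force: 12.0
```

apply_moves --motion '[[[0,0,0],0],[[0,0,0],0],[[0,0,0],0],[[0,0,0],0],[[0,0,0],0],[[0,0,0],0],[[0,0,0],0],[[0,0,0],0]]' --gripper 100

```text
t: 21.9
position: [0.6129, -0.034, 0.1777]
tcp_rot: [0.0, 1.0, -0.009, -0.0]
wrist_force: [-0.1, 0.7, 0.1]
finger_gap: 0.0914
grip_force: 0.0
```

apply_moves --motion '[[[0,0,-0.4],0],[[0,0,-1],0],[[0,0,-1],0],[[-0.5,0,-1],0],[[-1,0,-1],0],[[-1,0,-1],0],[[-1,0,-0.5],0],[[-1,0,0],0]]'

```text
t: 22.7
position: [0.5007, -0.0329, 0.3274]
tcp_rot: [-0.0, 1.0, -0.01, 0.002]
wrist_force: [0.5, 0.2, 0.1]
finger_gap: 0.0918
grip_force: 0.0
```

Run:
```python
from h import *
S,q=tool(); print(S['position'],S['t'])
C=cams(); a=C['side']['color']; b=C['top']['color']
crops([(a,335,205),(b,320,150),(a,385,400),(b,440,225)],'pics/c8.png')
m=np.array([.6195,-.0335,.15]); ax=np.array([-.4226,0.006,.9063])
for d in (0,.02,.04): print(d,(proj(C['side'],m+ax*d)-[335,205])*4,(proj(C['top'],m+ax*d)-[320,150])*4+[400,0])
```

```text
[ 0.50072878 -0.03287679  0.32737559] 22.7
0 [[197.03745894 241.13225748]] [[568.35489125 188.52358743]]
0.02 [[186.79941043 223.75494867]] [[572.74021107 199.7139707 ]]
0.04 [[176.13770222 205.65855113]] [[577.30163308 211.35372846]]
```

View pics/c8.png

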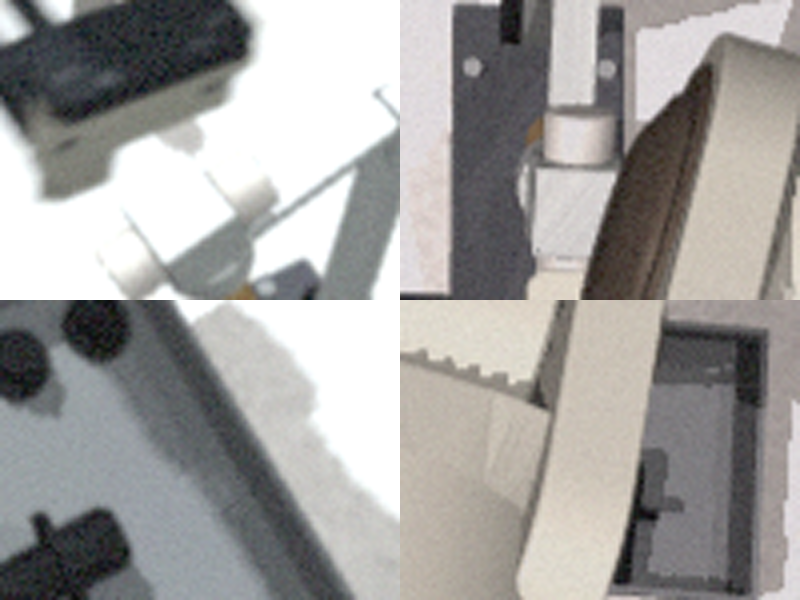

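The side view shows the head's top face centred at about (178,200) in the crop, against (176,206) predicted for a seated mallet. The bung lies inside the tray, and the robot is clear.

```bash
python3 -c "
from workcell import r
print(r.job_done())"
```

```text
the job is handed in; nothing more can be done
None
```

I handed the job in at about 23 s; the last pictures showed the bung lying in the parts tray and the smallest mallet seated in the slanted ring with the gripper clear, and the hand-in gave no verdict. I did not re-measure the glue stick, screwdriver or bracket at the end, but felt no unexpected contact forces.

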